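# Unstack the specimen piles to their stations

## Task

Take the two piles of closed specimen containers apart and set each container upright, without dropping it, in the middle of its own station: the wide round pot on the balance pan, the square jar on the finned cooling block, the narrow round pot on the black rubber platform of the mixer, and the oblong slide case in the shallow white tray. Leave the clean open pot standing where it is.

Things in the scene. Friction and masses are not known exactly. Their poses are not given: they have to be found in the camera images.
- wide_pot: Wide round specimen pot, 66 mm across, 50 mm high, about 0.12 kg, standing on the desk as the bottom of one pile. Frosted plastic with a paper label and a flat blue lid with a narrow white rim; lid and body form one rigid closed piece that can be gripped anywhere on its sides. Origin: centre of its underside, z up.
- square_jar: Square specimen jar, 62 x 62 mm with sides along its x and y, 50 mm high, about 0.12 kg, standing on the desk as the bottom of the other pile. Frosted plastic with a paper label and a flat blue lid with a narrow white rim; lid and body form one rigid closed piece that can be gripped anywhere on its sides. Origin: centre of its underside, z up.
- small_pot: Narrow round specimen pot, 36 mm across, 45 mm high, about 0.04 kg, standing loose on the flat lid of one of the two bottom containers (either one). Frosted plastic with a paper label and a flat blue lid with a narrow white rim; lid and body form one rigid closed piece that can be gripped anywhere on its sides. Origin: centre of its underside, z up.
- slide_case: Oblong slide case, 56 mm along its x, 28 mm along its y, 40 mm high, about 0.05 kg, standing loose on the flat lid of the other bottom container. Frosted plastic with a paper label and a flat blue lid with a narrow white rim; lid and body form one rigid closed piece that can be gripped anywhere on its sides. Origin: centre of its underside, z up.
- balance: Small bench balance: white rectangular housing 116 x 96 x 18 mm (long side along its x, a grey display strip at its -x end), with a flat round steel pan 84 mm across whose top is 26 mm above the desk. Fixed to the desk. Origin: on the desk surface right under the centre of the pan, z up.
- cooling_block: Cooling block: square finned aluminium block 92 x 92 mm with a flat top, with thin dark grooves along two edges, 30 mm above the desk. Fixed. Origin: on the desk surface under its centre, z up.
- mixer: Mixer: round grey foot 100 mm across with a small black knob at its -x side, carrying a flat round black rubber platform 88 mm across whose top is 40 mm above the desk. Fixed and switched off (the platform does not move). Origin: on the desk surface under the platform's centre, z up.
- tray: Shallow square open white-enamelled tray, 112 x 112 mm outside, rim 14 mm above the desk, walls 3 mm, flat inner floor 3 mm above the desk. Fixed. Origin: on the desk surface under its centre, z up.
- open_pot: Clean open clear-plastic pot without a lid, 56 mm across, 55 mm high, loose, standing among the other things; to be left alone. Origin: centre of its underside, z up.

How it is judged:
At the end, for the whole second after the job is handed in: Each container stands upright (0.1 rad), released and at rest, directly on its own station (height within 4 mm), centre within 15 mm of the station's: wide pot balance, square jar cooling block, narrow pot mixer, slide case tray; open pot upright, within 20 mm of its start (horizontal distance between wide_pot and balance below 0.015 m and z of wide_pot in the frame of balance between 0.022 and 0.03 m and angle between each of wide_pot, square_jar, small_pot, slide_case, open_pot's own z axis and vertical below 0.1 rad and linear speed of each of wide_pot, square_jar, small_pot, slide_case below 0.02 m/s and angular speed of each of wide_pot, square_jar, small_pot, slide_case below 0.2 rad/s and contact force between the fingers and wide_pot below 0.1 N and horizontal distance between square_jar and cooling_block below 0.015 m and z of square_jar in the frame of cooling_block between 0.026 and 0.034 m and contact force between the fingers and square_jar below 0.1 N and horizontal distance between small_pot and mixer below 0.015 m and z of small_pot in the frame of mixer between 0.036 and 0.044 m and contact force between the fingers and small_pot below 0.1 N and horizontal distance between slide_case and tray below 0.015 m and z of slide_case in the frame of tray between -0.001 and 0.007 m and contact force between the fingers and slide_case below 0.1 N and distance of open_pot from where it was at the start of the episode below 0.02 m); the robot touches nothing.
It fails at once if the wide pot is dropped or knocked off: it falls out of the fingers' hold faster than 0.6 m/s (a fall of some 18 mm) (linear speed of wide_pot above 0.6 m/s and contact force between the fingers and wide_pot below 0.1 N).
It fails at once if the square jar is dropped or knocked off: it falls out of the fingers' hold faster than 0.6 m/s (a fall of some 18 mm) (linear speed of square_jar above 0.6 m/s and contact force between the fingers and square_jar below 0.1 N).
It fails at once if the small pot is dropped or knocked off: it falls out of the fingers' hold faster than 0.6 m/s (a fall of some 18 mm) (linear speed of small_pot above 0.6 m/s and contact force between the fingers and small_pot below 0.1 N).
It fails at once if the slide case is dropped or knocked off: it falls out of the fingers' hold faster than 0.6 m/s (a fall of some 18 mm) (linear speed of slide_case above 0.6 m/s and contact force between the fingers and slide_case below 0.1 N).
It fails at once if the clean open pot is pushed more than 20 mm or tipped (distance of open_pot from where it was at the start of the episode above 0.02 m or angle between open_pot's own z axis and vertical above 0.3 rad).
It also fails if it takes over 120 s, if anything falls off the work surface, if the arm or the gripper's body presses on something with over 40 N, if the wrist force passes 120 N, or if a joint passes its speed limit or range.

## Robot

A 6-joint arm with a two-finger parallel gripper is mounted at the origin on the work surface. World frame = base frame: x ahead of the robot, y to its left, z up, the work surface at z = 0. Lengths are in m, angles in rad, forces in N, time in s.
With the tool pointing down it reaches from about 0.325 to 0.9 m from the base axis. Payload 6.1 kg.
Tool frame: the origin (TCP) lies at the very end of the fingers, on their centre line; the grasp point (between the pads) lies 19 mm behind it (env.grip_point_offset is the distance from the TCP to the grasp point, in m); z points along the fingers, y is the line along which they close (so a half turn about z gives the same grasp; the last joint's range is limited). The gripper opens to 87 mm and grips with 3 to 60 N. Pads are 19 mm wide; open, the fingers measure 117 mm over their backs; the gripper's body (75 mm by 190 mm) begins 51 mm behind the grasp point.
Start: joints at [-1.387, 0.22, 1.526, -0, 1.395, -0.126], TCP at [0.191, -0.595, 0.223] pointing down, gripper open.
Joint ranges: [-2.98, 2.98], [-0.91, 2.08], [0.09, 2.57], [-1.24, 4.39], [0.2, 2.65], [-2.68, 2.68]. Speed limits (rad/s): [2.57, 2.57, 3.01, 3.14, 3.14, 3.14].

## Interface

Orientations are given as a unit quaternion [w, x, y, z].
In Python, from plant import env, viewer, workorder gives the robot as it stands. The module is installed in compiled form; this text tells all that it offers.
- The arm moves only by the shell command python3 -m handwheel 'ROWS' [FORCE]. ROWS is JSON, a list of rows, each a list of 5 numbers: the finger opening in mm, from 0 to 87, then the shift along the tool's x, y, z in mm, then the turn about the tool's z in rad. In form: [[fingers, x, y, z, twist], ...]. A call has 1 to 10 rows; each row shifts and turns the commanded pose from where the row before left it, along the tool's axes as they then stand; what a row does not reach is not made up. A row lasts 1/12 s, in which the tool goes at most 41.7 mm and 7.16 degrees, less where a joint would pass 70% of its speed; a pose out of reach is approached as far as the arm can. A call with a gripper value outside its range is refused whole. The fingers move at their own pace and stop on an object; FORCE is the grip in N (left out, the last holds). Time passes only in rows, so rows that do not move let the fingers close. It gives the time, the measured TCP pose, the force, the opening and the grip force at its end, in the units of the state.
- env.sense(): the state, without advancing time (a new reading comes with each control period).
- viewer.snapshot(name): name is "scene" or "top" or "wrist"; returns a dict with "color" (480x640x3 uint8, blue, green, red), "range_z" (480x640 float32, m along the optical axis (not along the pixel's ray), 0 where there is no reading), "camera_matrix" (3x3 intrinsics, pixels), "dist_coeffs" ([k1, k2, p1, p2, k3] as OpenCV has them; the pictures are not rectified), "camera_from_world" (4x4, takes a point from world to camera coordinates). Camera axes: x right, y up, looking along -z (the intrinsics and any distortion apply to the point x, -y, -z); pixel columns grow to the right and rows downward; lengths in m; the calibration is good to about 2 mm. A picture is of the moment at which its call begins.
- workorder.sign_off(): hands the job in; it is judged then, once.
The state is a dict: "time_s": time; "joints": joint angles; "joint_vel": joint speeds; "joint_efforts": joint torques, N m; "ee_pos": TCP position; "tool_rot": TCP orientation; "force": force on the tool from outside, world axes, zero at the start; "torque": the same for the moment, N m; "opening": finger opening in m; "gripper_force": force on a finger pad.
Only numpy, scipy, OpenCV 4.12 (cv2) and the standard library are available. Lean on these libraries where they do the work, as an engineer would, in place of code of your own. Each camera call takes 0.05 s, during which the arm holds its last target. There are 200 camera calls.

## Working session

There is one attempt and no reset: what is moved stays moved. The work goes in short steps, Python scripts to look and compute and a shell command to move; the robot and the scene stay as the last step left them, time stands still between calls to the robot, and variables do not carry over. Pictures are saved under pics/ and viewed, at most 14 in all, crops included, and the job is handed in when it is done.

```bash
mkdir -p pics
cat > h.py <<'E'
import numpy as np, cv2
from plant import env, viewer, workorder
def snap(n,f):
    s=viewer.snapshot(n); cv2.imwrite('pics/'+f,s['color']); np.savez('pics/'+f[:-4]+'.npz',**{k:np.asarray(v) for k,v in s.items()}); return s
def load(f): return dict(np.load('pics/'+f+'.npz'))
def w(s,pts,z=None):
    """pixels -> world, by depth or by plane z"""
    out=[]
    T=np.linalg.inv(s['camera_from_world'])
    for u,v in pts:
        p=cv2.undistortPoints(np.array([[[u,v]]],float),s['camera_matrix'],s['dist_coeffs'])[0,0]
        d=np.array([p[0],-p[1],-1])
        if z is None:
            L=float(s['range_z'][int(round(v)),int(round(u))])
        else:
            r=T[:3,:3]@d; L=(z-T[2,3])/r[2]
        out.append((T@np.r_[d*L,1])[:3])
    return np.array(out)
E
python3 - <<'E'
from h import *
snap('top','top0.png');snap('scene','scene0.png')
s=env.sense();print(s['ee_pos'],s['tool_rot'],s['opening'])
E
```

```text
[ 0.1904273  -0.59468671  0.22154213] [-8.93436276e-04  9.88028219e-01  1.54270670e-01 -1.89104094e-05] 0.08689398856654981
```

View pics/top0.png

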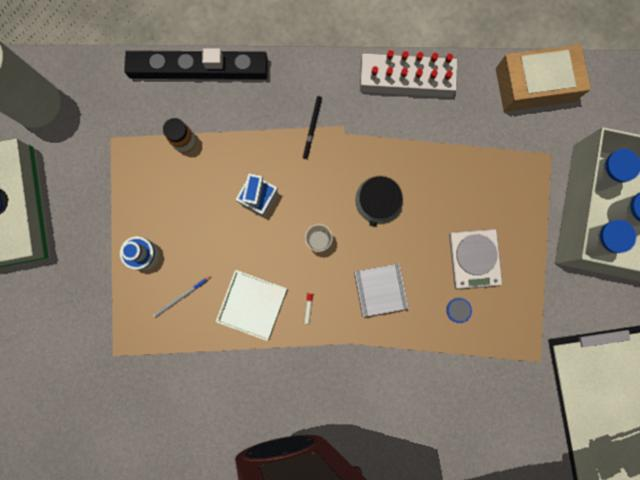

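View pics/scene0.png

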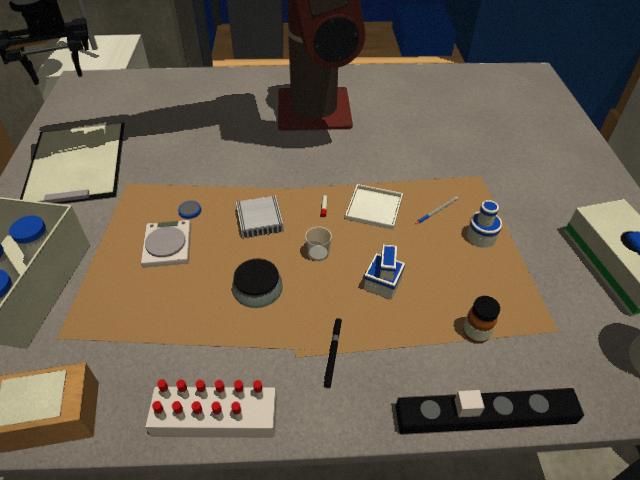

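Top view: slide case on square jar at (255,192), small pot on wide pot at (136,252), mixer (380,199), open pot (319,239), balance (477,255), cooling block (382,290), tray (252,305). Next I measure each one using depth bands.

```bash
cat > m.py <<'E'
from h import *
s=load('top0')
H,W=480,640
uv=np.stack(np.meshgrid(np.arange(W),np.arange(H)),-1).reshape(-1,1,2).astype(float)
p=cv2.undistortPoints(uv,s['camera_matrix'],s['dist_coeffs'])[:,0]
L=s['range_z'].reshape(-1)
T=np.linalg.inv(s['camera_from_world'])
P=(np.c_[p[:,0]*L,-p[:,1]*L,-L]@T[:3,:3].T+T[:3,3]).reshape(H,W,3)
print('cam',T[:3,3],'desk',np.median(P[170:180,400:440,2]))
def band(n,u,v,r,z0,z1):
    m=np.zeros((H,W),bool); m[v-r:v+r,u-r:u+r]=1
    m&=(P[...,2]>z0)&(P[...,2]<z1)&(s['range_z']>0)
    Q=P[m]
    if len(Q)<5: print(n,'none');return
    xy=(Q[:,:2]*1000).astype(np.float32)
    print(n,len(Q),'med z %.1f'%(np.median(Q[:,2])*1e3),'mean',xy.mean(0).round(1),'rect',[np.round(a,1) for a in cv2.minAreaRect(xy)],'circ',[np.round(a,1) for a in cv2.minEnclosingCircle(xy)])
band('case',255,192,28,.08,.1)
band('jar',255,192,30,.044,.056)
band('spot',136,252,28,.088,.1)
band('wpot',136,252,30,.044,.056)
band('mixer',380,199,30,.034,.046)
band('openpot',319,239,20,.045,.06)
band('pan',477,255,35,.0225,.03)
band('bal',477,260,38,.013,.0225)
band('cool',382,290,36,.025,.035)
band('trayrim',252,305,42,.010,.018)
for n,u,v in [('case',255,185),('jar',262,205),('spot',132,251),('mixer',380,199),('pan',477,252),('cool',382,290),('tray',252,305),('pen',182,297),('vial',309,308),('bottle',176,128),('cap',459,310)]: print(n,P[v,u].round(4))
i=cv2.imread('pics/top0.png')
a=cv2.resize(i[165:225,225:285],(390,390),interpolation=cv2.INTER_CUBIC);b=cv2.resize(i[225:285,105:165],(390,390),interpolation=cv2.INTER_CUBIC)
cv2.imwrite('pics/c1.png',np.hstack([a,b]))
E
python3 m.py
```

```text
cam [ 0.42636437 -0.01522902  1.13408946] desk -0.0001592857506513834
case 437 med z 89.0 mean [643.4 117.1] rect [array([644.4, 117.6]), array([29. , 57.4]), np.float64(79.9)] circ [array([644.3, 118.9]), np.float64(30.8)]
jar 491 med z 49.3 mean [635.9 106.6] rect [array([642.6, 114. ]), array([63. , 62.5]), np.float64(61.8)] circ [array([642.1, 114.4]), np.float64(43.1)]
spot 277 med z 94.5 mean [521.6 345.1] rect [array([521.7, 345.7]), array([32.9, 35.4]), np.float64(1.1)] circ [array([521.4, 345.6]), np.float64(17.8)]
wpot 483 med z 50.0 mean [519.5 343.6] rect [array([521.7, 349.6]), array([64.4, 64.1]), np.float64(47.8)] circ [array([521.6, 349.8]), np.float64(33.7)]
mixer 1427 med z 39.1 mean [ 639.4 -137.7] rect [array([ 639.6, -138.1]), array([86.7, 86.8]), np.float64(72.7)] circ [array([ 640., -138.]), np.float64(44.2)]
openpot 164 med z 53.4 mean [555.2 -12. ] rect [array([554. , -11.5]), array([54.3, 53.9]), np.float64(1.3)] circ [array([553.9, -12.1]), np.float64(27.8)]
pan 1158 med z 25.3 mean [ 525.  -335.7] rect [array([ 516.5, -336.1]), array([98.2, 85.8]), np.floa
[... 158 characters left out ...]
loat64(4.9)] circ [array([ 517.7, -337.2]), np.float64(72.4)]
cool 2004 med z 29.4 mean [ 452.  -139.3] rect [array([ 452.1, -139.4]), array([90. , 92.3]), np.float64(10.7)] circ [array([ 452.3, -139.8]), np.float64(62.7)]
trayrim 324 med z 13.5 mean [418.7 125.8] rect [array([420. , 124.4]), array([113.2, 110.2]), np.float64(70.5)] circ [array([419.4, 124. ]), np.float64(77.0)]
case [0.6515 0.1107 0.0904]
jar [0.6198 0.1009 0.0475]
spot [0.5204 0.3422 0.0959]
mixer [ 0.6352 -0.1377  0.0413]
pan [ 0.5302 -0.3378  0.0231]
cool [ 0.4514 -0.1422  0.029 ]
tray [0.4193 0.122  0.0049]
pen [0.4345 0.2666 0.0038]
vial [0.4141 0.005  0.0095]
bottle [0.7674 0.271  0.0817]
cap [ 0.4121 -0.3016  0.0109]
```

Run:
```python
from h import *
i=cv2.imread('pics/top0.png')
f=lambda u,v:cv2.resize(i[v-40:v+40,u-40:u+40],(390,290*390//290),interpolation=cv2.INTER_CUBIC)
f=lambda u,v:cv2.resize(i[v-36:v+36,u-48:u+48],(400,300),interpolation=cv2.INTER_CUBIC)
cv2.imwrite('pics/c2.png',np.vstack([np.hstack([f(380,199),f(477,260)]),np.hstack([f(382,290),f(252,305)])]))
```

```text
(no output)
```

View pics/c1.png

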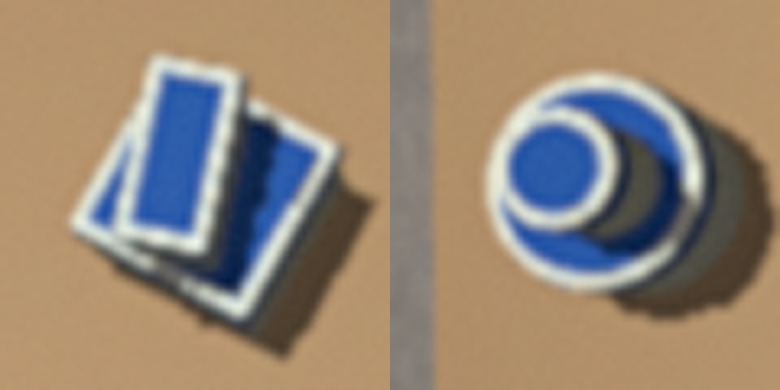

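View pics/c2.png

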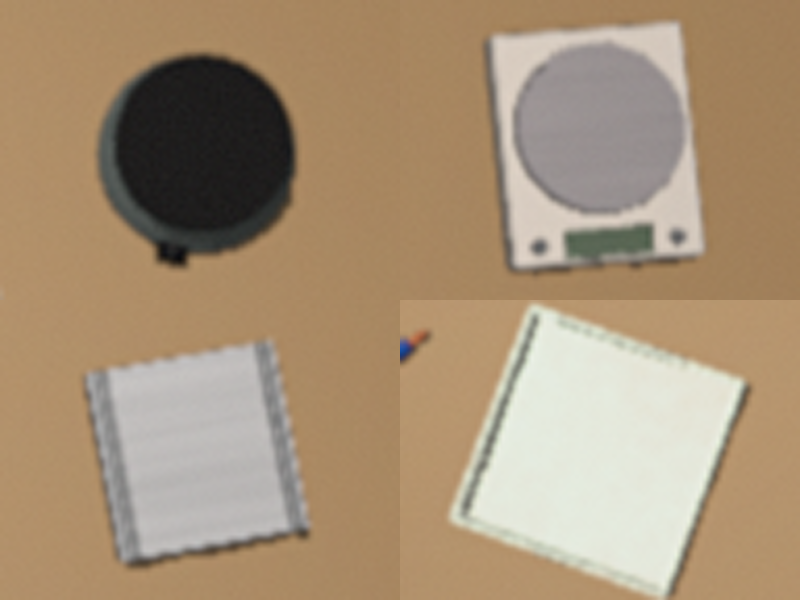

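Depth bands agree with the given sizes and heights: lids at 50, 90 and 95 mm, the mixer at 40, the cooling block at 30, the tray rim at 14. The crops give yaw: case long axis ≈ -11.5°, jar sides ≈ -29.5°. In crop 2 the pan centre is at about (600,127), which is top pixel (477,254.5).

```bash
cat > go.py <<'E'
import sys
from h import *
# go.py x y z phi(deg): remaining shift in the tool's axes (mm), twist (rad)
s=env.sense(); q=s['tool_rot']; x,y,z,ph=map(float,sys.argv[1:5])
w_,a,b,c=q; R=np.array([[1-2*(b*b+c*c),2*(a*b-c*w_),2*(a*c+b*w_)],[2*(a*b+c*w_),1-2*(a*a+c*c),2*(b*c-a*w_)],[2*(a*c-b*w_),2*(b*c+a*w_),1-2*(a*a+b*b)]])
phi=np.degrees(np.arctan2(R[1,0],R[0,0]))
p=np.array(s['ee_pos'])*1e3
print('t %.1f'%s['time_s'],'tcp',p.round(1),'phi %.1f'%phi,'open %.1f'%(s['opening']*1e3),'gf %.1f'%s['gripper_force'],'tool',(R.T@(np.array([x,y,z])-p)).round(1),'twist %.3f'%np.radians(phi-ph))
E
python3 -c "
from h import *
print(w(load('top0'),[(477,254.5)],.026))"
python3 go.py 644 118 221 -11.5
```

```text
[[ 0.5248392  -0.33680182  0.026     ]]
t 0.1 tcp [ 190.4 -594.7  221.5] phi 17.7 open 86.9 gf 0.0 tool [ 649.2 -540.5    1.7] twist 0.510
```

```bash
python3 -m handwheel '[[50,24,-20,0,0],[50,24,-20,0,0],[50,24,-20,0,0],[50,24,-20,0,0],[50,24,-20,0,0],[50,24,-20,0,0],[50,24,-20,0,0],[50,24,-20,0,0],[50,24,-20,0,0]]' 15
python3 -m handwheel '[[50,24,-20,0,0],[50,24,-20,0,0],[50,24,-20,0,0],[50,24,-20,0,0],[50,24,-20,0,0],[50,24,-20,0,0],[50,24,-20,0,0],[50,24,-20,0,0],[50,24,-20,0,0]]'
python3 -m handwheel '[[50,24,-20,0,0],[50,24,-20,0,0],[50,24,-20,0,0],[50,24,-20,0,0],[50,24,-20,0,0],[50,24,-20,0,0],[50,24,-20,0,0],[50,24,-20,0,0],[50,24,-20,0,0]]'
python3 -m handwheel '[[50,0,0,0,0.1],[50,0,0,0,0.1],[50,0,0,0,0.1],[50,0,0,0,0.1],[50,0,0,0,0.11],[50,0,0,0,0],[50,0,0,0,0]]'
python3 go.py 644 118 56 -11.5
```

```text
time_s: 0.85
ee_pos: [0.3418, -0.3563, 0.2221]
tool_rot: [-0.0, 0.988, 0.154, -0.0]
force: [0.4, -0.1, 0.5]
opening: 0.0506
gripper_force: 0.0
time_s: 1.6
ee_pos: [0.4926, -0.1191, 0.2222]
tool_rot: [-0.0, 0.988, 0.154, -0.0]
force: [1.9, -0.6, 0.6]
opening: 0.0499
gripper_force: 0.0
time_s: 2.35
ee_pos: [0.6433, 0.1181, 0.2218]
tool_rot: [-0.0, 0.988, 0.154, -0.001]
force: [0.5, -0.7, 0.6]
opening: 0.0501
gripper_force: 0.0
time_s: 2.93
ee_pos: [0.6428, 0.1166, 0.2221]
tool_rot: [0.0, 0.995, -0.098, -0.0]
force: [-1.0, 0.6, -0.6]
opening: 0.0499
gripper_force: 0.0
t 2.9 tcp [642.8 116.6 222.1] phi -11.3 open 49.9 gf 0.0 tool [  1.   -1.6 166.1] twist 0.004
```

```bash
python3 -m handwheel '[[50,1,-1.5,25,0],[50,0,0,25,0],[50,0,0,20,0],[50,0,0,10,0],[50,0,0,0,0]]'
python3 -c "
from h import *
snap('wrist','w1.png')"
```

```text
time_s: 3.35
ee_pos: [0.6421, 0.1177, 0.139]
tool_rot: [0.0, 0.995, -0.099, -0.003]
force: [-0.6, -0.2, -0.2]
opening: 0.0503
gripper_force: 0.0
```

View pics/w1.png

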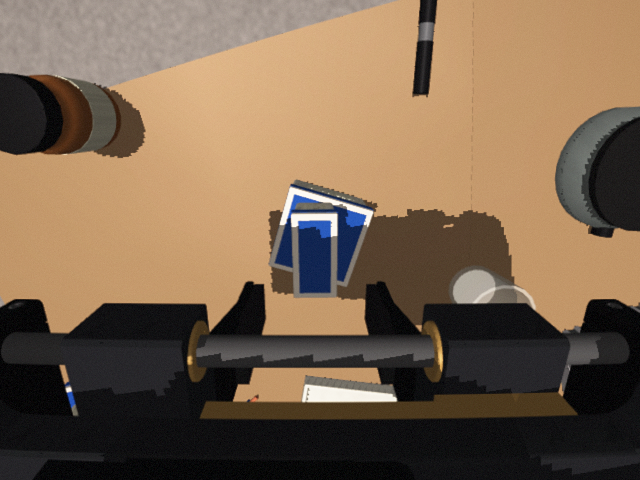

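The wrist view shows the case at (315,255). It is square to the fingers and centred between them (265 and 367), so I descend and grip.

```bash
python3 -m handwheel '[[50,1,0,20,0],[50,1,0,20,0],[50,0,0,18,0],[50,0,0,15,0],[50,0,0,9,0],[50,0,0,0,0],[50,0,0,0,0]]' 
python3 -m handwheel '[[22,0,0,0,0],[22,0,0,0,0],[22,0,0,0,0],[22,0,0,0,0],[22,0,0,0,0],[22,0,0,0,0],[22,0,0,0,0],[22,0,0,0,0]]' 15
python3 go.py 420 124 200 -20
```

```text
time_s: 3.98
ee_pos: [0.6466, 0.1175, 0.061]
tool_rot: [-0.0, 0.995, -0.1, 0.0]
force: [-0.2, 0.8, -0.2]
opening: 0.0496
gripper_force: 0.0
time_s: 4.65
ee_pos: [0.6468, 0.1175, 0.0613]
tool_rot: [-0.0, 0.995, -0.1, 0.001]
force: [-0.3, -1.3, 4.7]
opening: 0.0277
gripper_force: 15.0
t 4.7 tcp [646.8 117.5  61.3] phi -11.5 open 27.7 gf 15.0 tool [-223.4   38.7 -138.9] twist 0.149
```

```bash
python3 -m handwheel '[[22,0,0,-5,0],[22,0,0,-15,0],[22,0,0,-25,0],[22,0,0,-25,0],[22,0,0,-20,0],[22,0,0,-10,0],[22,0,0,0,0]]' 
python3 -m handwheel '[[22,-15,2,0,0],[22,-25,4,0,0],[22,-29,5,0,0],[22,-29,5,0,0],[22,-29,5,0,0],[22,-29,5,0,0],[22,-29,5,0,0],[22,-23,5,0,0],[22,-15,3,0,0],[22,0,0,0,0]]'
python3 go.py 420 124 15.3 -11.5
```

```text
time_s: 5.23
ee_pos: [0.6483, 0.1177, 0.1647]
tool_rot: [-0.001, 0.995, -0.1, 0.003]
force: [-0.2, 0.3, -0.3]
opening: 0.0278
gripper_force: 15.0
time_s: 6.07
ee_pos: [0.4164, 0.1237, 0.1587]
tool_rot: [0.0, 0.995, -0.1, -0.002]
force: [-0.1, 0.4, 0.1]
opening: 0.0282
gripper_force: 15.0
t 6.1 tcp [416.4 123.7 158.7] phi -11.4 open 28.2 gf 15.0 tool [  4.1  -1.2 143.4] twist 0.001
```

```bash
python3 -m handwheel '[[22,1,-1,20,0],[22,1,0,25,0],[22,0,0,25,0],[22,0,0,25,0],[22,0,0,20,0],[22,0,0,15,0],[22,0,0,10,0],[22,0,0,0,0],[22,0,0,0,0]]'
python3 -m handwheel '[[22,0,0,2,0],[22,0,0,2,0],[22,0,0,0,0]]'
python3 -m handwheel '[[22,0,0,2,0],[22,0,0,0,0]]'
python3 go.py 420 124 15.3 -11.5
```

```text
time_s: 6.82
ee_pos: [0.422, 0.1241, 0.0201]
tool_rot: [0.0, 0.995, -0.1, -0.001]
force: [-0.8, 0.8, 0.2]
opening: 0.0278
gripper_force: 15.0
time_s: 7.07
ee_pos: [0.4229, 0.1243, 0.0171]
tool_rot: [-0.0, 0.995, -0.1, 0.001]
force: [-0.8, -0.5, 0.1]
opening: 0.0279
gripper_force: 15.0
time_s: 7.23
ee_pos: [0.4223, 0.1242, 0.0147]
tool_rot: [-0.0, 0.995, -0.1, 0.0]
force: [0.6, -0.7, -0.3]
opening: 0.0278
gripper_force: 15.0
t 7.2 tcp [422.3 124.2  14.7] phi -11.5 open 27.8 gf 15.0 tool [-2.2  0.7 -0.6] twist 0.001
```

```bash
python3 -m handwheel '[[22,0,0,1,0],[22,0,0,0,0]]'
python3 -m handwheel '[[22,0,0,1,0],[22,0,0,0,0]]'
python3 -c "
from h import *
s=snap('wrist','w2.png');snap('scene','s2.png')"
python3 - <<'E'
import cv2
i=cv2.imread('pics/s2.png')[140:290,300:500]
cv2.imwrite('pics/s2c.png',cv2.resize(i,(800,600),interpolation=cv2.INTER_CUBIC))
E
```

```text
time_s: 7.4
ee_pos: [0.4224, 0.1242, 0.0142]
tool_rot: [-0.0, 0.995, -0.1, 0.0]
force: [-2.2, -1.1, 5.0]
opening: 0.0276
gripper_force: 15.0
time_s: 7.57
ee_pos: [0.4226, 0.1242, 0.0139]
tool_rot: [0.0, 0.995, -0.1, 0.0]
force: [-5.2, -0.8, 14.1]
opening: 0.0279
gripper_force: 15.0
```

View pics/s2c.png

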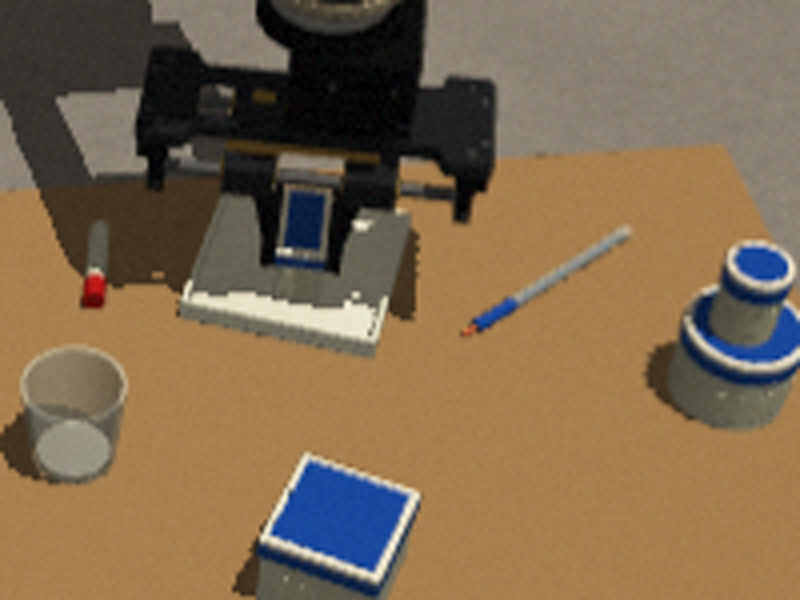

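The case is upright in the fingers at about (305,225), inside the tray, and the force shows it has touched the floor. I release it and rise.

```bash
python3 -m handwheel '[[22,0,0,-1.5,0],[22,0,0,0,0],[35,0,0,0,0],[45,0,0,0,0],[50,0,0,0,0],[50,0,0,0,0]]'
python3 -m handwheel '[[50,0,0,-15,0],[50,0,0,-25,0],[50,0,0,-30,0],[50,0,0,-30,0],[50,0,0,-30,0],[50,0,0,-20,0],[55,0,0,0,0]]' 
python3 go.py 521.5 345.6 160 -11.5
```

```text
time_s: 8.17
ee_pos: [0.422, 0.1242, 0.0139]
tool_rot: [0.0, 0.995, -0.1, -0.0]
force: [1.0, 0.3, 0.8]
opening: 0.0458
gripper_force: 0.0
time_s: 8.75
ee_pos: [0.4254, 0.1246, 0.1691]
tool_rot: [-0.001, 0.995, -0.1, 0.004]
force: [1.3, 0.4, 0.7]
opening: 0.0522
gripper_force: 0.0
t 8.8 tcp [425.4 124.6 169.1] phi -11.5 open 52.2 gf 0.0 tool [  50.2 -235.7   10.2] twist 0.001
```

```bash
python3 -m handwheel '[[60,5,-20,0,0],[60,6,-27,0,0],[60,6,-27,0,0],[60,6,-27,0,0],[60,6,-27,0,0],[60,6,-27,0,0],[60,6,-27,0,0],[60,6,-27,0,0],[60,5,-25,0,0],[60,0,0,0,0]]'
python3 -m handwheel '[[60,0,0,0,0],[60,0,0,0,0]]'
python3 go.py 521.5 345.6 59 -11.5
```

```text
time_s: 9.58
ee_pos: [0.52, 0.3465, 0.1623]
tool_rot: [-0.0, 0.995, -0.099, -0.0]
force: [-1.7, 0.0, -0.1]
opening: 0.0598
gripper_force: 0.0
time_s: 9.75
ee_pos: [0.5188, 0.3425, 0.1626]
tool_rot: [0.001, 0.995, -0.1, -0.001]
force: [0.5, -0.2, 0.7]
opening: 0.0603
gripper_force: 0.0
t 9.8 tcp [518.8 342.5 162.6] phi -11.5 open 60.3 gf 0.0 tool [  2.2  -3.8 103.6] twist 0.001
```

```bash
python3 -m handwheel '[[60,2,-3,20,0],[60,0,0,25,0],[60,0,0,25,0],[60,0,0,18,0],[60,0,0,10,0],[60,0,0,0,0],[60,0,0,0,0],[60,0,0,0,0]]'
python3 go.py 521.5 345.6 59 -11.5
```

```text
time_s: 10.42
ee_pos: [0.5233, 0.3459, 0.0677]
tool_rot: [-0.001, 0.995, -0.1, 0.001]
force: [0.7, -0.2, 0.6]
opening: 0.06
gripper_force: 0.0
t 10.4 tcp [523.3 345.9  67.7] phi -11.5 open 60.0 gf 0.0 tool [-1.7  0.6  8.7] twist 0.000
```

```bash
python3 -m handwheel '[[60,-1,0,5,0],[60,0,0,0,0],[50,0,0,0,0],[40,0,0,0,0]]'
python3 -m handwheel '[[30,0,0,0,0],[30,0,0,0,0],[30,0,0,0,0],[30,0,0,0,0],[30,0,0,0,0],[30,0,0,0,0],[30,0,0,0,0],[30,0,0,0,0]]' 15
python3 go.py 640 -138 150 -11.5
```

```text
time_s: 10.75
ee_pos: [0.5214, 0.3461, 0.0615]
tool_rot: [-0.0, 0.995, -0.1, 0.0]
force: [-0.1, 0.4, 0.3]
opening: 0.053
gripper_force: 0.0
time_s: 11.42
ee_pos: [0.5213, 0.346, 0.0612]
tool_rot: [-0.0, 0.995, -0.1, 0.0]
force: [-0.3, 0.4, 1.4]
opening: 0.0354
gripper_force: 15.0
t 11.4 tcp [521.3 346.   61.2] phi -11.5 open 35.4 gf 15.0 tool [212.6 450.7 -88.9] twist 0.001
```

```bash
python3 -m handwheel '[[30,0,0,-5,0],[30,0,0,-15,0],[30,0,0,-25,0],[30,0,0,-25,0],[30,0,0,-20,0],[30,0,0,-10,0],[30,0,0,0,0]]' 
python3 -m handwheel '[[30,6,12,0,0],[30,9,20,0,0],[30,12,25,0,0],[30,12,25,0,0],[30,12,25,0,0],[30,12,25,0,0],[30,12,25,0,0],[30,12,25,0,0],[30,12,25,0,0],[30,12,25,0,0]]'
python3 -m handwheel '[[30,12,25,0,0],[30,12,25,0,0],[30,12,25,0,0],[30,12,25,0,0],[30,12,25,0,0],[30,12,25,0,0],[30,12,25,0,0],[30,12,25,0,0],[30,8,18,0,0],[30,0,0,0,0]]'
python3 -m handwheel '[[30,0,0,0,0],[30,0,0,0,0]]'
python3 go.py 640 -138 51.2 -11.5
```

```text
time_s: 12.0
ee_pos: [0.5229, 0.3468, 0.1644]
tool_rot: [-0.001, 0.995, -0.1, 0.002]
force: [-0.4, 0.9, -0.2]
opening: 0.0356
gripper_force: 15.0
time_s: 12.83
ee_pos: [0.5824, 0.094, 0.1584]
tool_rot: [0.0, 0.995, -0.1, -0.002]
force: [-0.0, 0.5, 0.1]
opening: 0.0357
gripper_force: 15.0
time_s: 13.67
ee_pos: [0.641, -0.1427, 0.1582]
tool_rot: [0.001, 0.995, -0.102, -0.002]
force: [-0.2, -0.1, 0.1]
opening: 0.0355
gripper_force: 15.0
time_s: 13.83
ee_pos: [0.641, -0.1376, 0.1591]
tool_rot: [-0.001, 0.995, -0.1, -0.002]
force: [-0.2, 1.3, -0.2]
opening: 0.0357
gripper_force: 15.0
t 13.8 tcp [ 641.  -137.6  159.1] phi -11.5 open 35.7 gf 15.0 tool [ -0.6   0.7 107.9] twist 0.000
```

```bash
python3 -m handwheel '[[30,0,0,15,0],[30,0,0,25,0],[30,0,0,25,0],[30,0,0,20,0],[30,0,0,12,0],[30,0,0,6,0],[30,0,0,0,0],[30,0,0,0,0]]'
python3 -m handwheel '[[30,0,0,2,0],[30,0,0,0,0]]'
python3 -m handwheel '[[30,0,0,2,0],[30,0,0,0,0],[30,0,0,0,0]]'
python3 go.py 640 -138 51.2 -11.5
```

```text
time_s: 14.5
ee_pos: [0.6429, -0.1375, 0.0587]
tool_rot: [0.0, 0.995, -0.1, 0.0]
force: [0.1, 0.3, -0.5]
opening: 0.0356
gripper_force: 15.0
time_s: 14.67
ee_pos: [0.6435, -0.1381, 0.0575]
tool_rot: [0.0, 0.995, -0.1, 0.001]
force: [0.4, -0.2, -0.6]
opening: 0.0352
gripper_force: 15.0
time_s: 14.92
ee_pos: [0.6426, -0.138, 0.0543]
tool_rot: [0.0, 0.995, -0.1, 0.0]
force: [0.5, 0.2, -0.4]
opening: 0.0353
gripper_force: 15.0
t 14.9 tcp [ 642.6 -138.    54.3] phi -11.5 open 35.3 gf 15.0 tool [-2.5  0.6  3.1] twist 0.000
```

```bash
python3 -m handwheel '[[30,-1,0,2,0],[30,0,0,0,0],[30,0,0,0,0]]'
python3 -m handwheel '[[30,0,0,1,0],[30,0,0,0,0]]'
```

```text
time_s: 15.17
ee_pos: [0.6412, -0.1376, 0.0518]
tool_rot: [-0.0, 0.995, -0.1, -0.0]
force: [0.3, -0.8, -0.7]
opening: 0.0354
gripper_force: 15.0
time_s: 15.33
ee_pos: [0.6416, -0.1377, 0.0512]
tool_rot: [0.0, 0.995, -0.1, 0.0]
force: [0.0, 0.2, 1.7]
opening: 0.0358
gripper_force: 15.0
```

```bash
python3 -m handwheel '[[30,0,0,-0.5,0],[40,0,0,0,0],[50,0,0,0,0],[55,0,0,0,0],[60,0,0,0,0],[60,0,0,0,0]]'
python3 -m handwheel '[[60,0,0,-15,0],[60,0,0,-25,0],[60,0,0,-25,0],[70,0,0,-25,0],[87,0,0,-15,0],[87,0,0,0,0]]' 
python3 -m handwheel '[[87,0,0,0,0.1],[87,0,0,0,0.1],[87,0,0,0,0.11],[87,0,0,0,0],[87,0,0,0,0]]' 
python3 go.py 642.5 114 150 -29.5
```

```text
time_s: 15.83
ee_pos: [0.6415, -0.1377, 0.0515]
tool_rot: [0.0, 0.995, -0.1, -0.0]
force: [0.1, -0.1, 0.2]
opening: 0.0564
gripper_force: 0.0
time_s: 16.33
ee_pos: [0.6445, -0.1386, 0.1631]
tool_rot: [0.001, 0.995, -0.1, 0.005]
force: [0.5, 0.1, 0.7]
opening: 0.0726
gripper_force: 0.0
time_s: 16.75
ee_pos: [0.641, -0.1375, 0.1558]
tool_rot: [-0.0, 0.968, -0.251, -0.001]
force: [-0.6, 0.3, -0.7]
opening: 0.0866
gripper_force: 0.0
t 16.8 tcp [ 641.  -137.5  155.8] phi -29.0 open 86.6 gf 0.0 tool [-120.8 -220.6    5.9] twist 0.008
```

```bash
python3 -m handwheel '[[87,-11,-20,0,0],[87,-13,-25,0,0],[87,-14,-25,0,0],[87,-14,-25,0,0],[87,-14,-26,0,0],[87,-14,-26,0,0],[87,-14,-26,0,0],[87,-14,-26,0,0],[87,-13,-22,0,0],[87,0,0,0,0]]' 
python3 -m handwheel '[[87,0,0,15,0],[87,0,0,15,0],[87,0,0,0,0],[87,0,0,0,0]]' 
python3 -c "
from h import *
snap('wrist','w3.png')"
python3 go.py 642.5 114 14 -29.5
```

```text
time_s: 17.58
ee_pos: [0.643, 0.1193, 0.1562]
tool_rot: [-0.001, 0.969, -0.249, -0.001]
force: [0.3, -0.4, -0.1]
opening: 0.0872
gripper_force: 0.0
time_s: 17.92
ee_pos: [0.6427, 0.1139, 0.1252]
tool_rot: [0.001, 0.968, -0.252, -0.001]
force: [-0.6, 0.5, -0.7]
opening: 0.0868
gripper_force: 0.0
t 18.0 tcp [643.6 113.9 126.4] phi -29.2 open 87.2 gf 0.0 tool [ -1.    0.4 112.5] twist 0.006
```

View pics/w3.png

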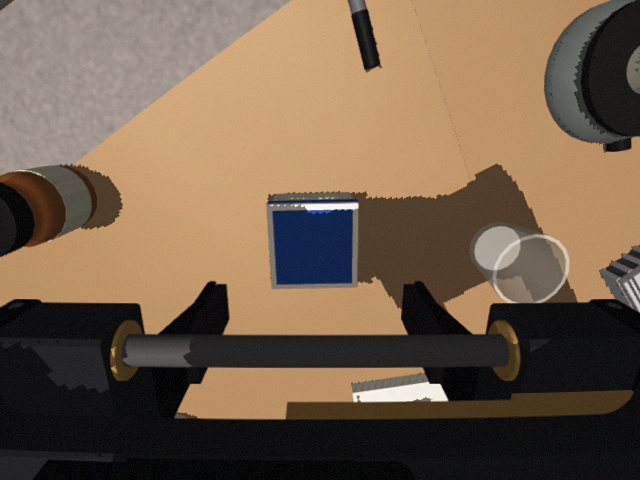

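The jar at (314,245) is square to the fingers and centred between them (225 and 405). Descending.

```bash
python3 -m handwheel '[[87,-0.5,0,20,0],[87,0,0,25,0],[87,0,0,25,0],[87,0,0,20,0],[87,0,0,10,0],[87,0,0,4,0],[87,0,0,0,0],[87,0,0,0,0]]' 
python3 go.py 642.5 114 14 -29.5
```

```text
time_s: 18.63
ee_pos: [0.6446, 0.1145, 0.0241]
tool_rot: [-0.0, 0.968, -0.252, 0.001]
force: [0.6, -0.6, 0.3]
opening: 0.0869
gripper_force: 0.0
t 18.6 tcp [644.6 114.5  24.1] phi -29.2 open 86.9 gf 0.0 tool [-1.6  1.5 10.1] twist 0.005
```

```bash
python3 -m handwheel '[[87,0,0,6,0],[87,0,0,0,0],[80,0,0,0,0],[72,0,0,0,0]]' 
python3 -m handwheel '[[56,0,0,0,0],[56,0,0,0,0],[56,0,0,0,0],[56,0,0,0,0],[56,0,0,0,0],[56,0,0,0,0],[56,0,0,0,0],[56,0,0,0,0]]' 30
python3 go.py 452 -139.5 116 -29.5
```

```text
time_s: 18.97
ee_pos: [0.6437, 0.1146, 0.0171]
tool_rot: [-0.0, 0.968, -0.252, 0.0]
force: [0.1, 0.4, -0.8]
opening: 0.0803
gripper_force: 0.0
time_s: 19.63
ee_pos: [0.6435, 0.1146, 0.0167]
tool_rot: [-0.0, 0.968, -0.252, 0.0]
force: [-0.2, -0.6, 1.4]
opening: 0.0617
gripper_force: 29.9
t 19.6 tcp [643.5 114.6  16.7] phi -29.2 open 61.7 gf 29.9 tool [-43.  315.2 -99.3] twist 0.005
```

```bash
python3 -m handwheel '[[56,0,0,-5,0],[56,0,0,-15,0],[56,0,0,-25,0],[56,0,0,-25,0],[56,0,0,-25,0],[56,0,0,-15,0],[56,0,0,-10,0],[56,0,0,0,0]]' 
python3 -m handwheel '[[56,-2,12,0,0],[56,-3,20,0,0],[56,-4,26,0,0],[56,-4,28,0,0],[56,-4,28,0,0],[56,-4,28,0,0],[56,-4,28,0,0],[56,-4,28,0,0],[56,-4,28,0,0],[56,-4,28,0,0]]'
python3 -m handwheel '[[56,-3,28,0,0],[56,-2,20,0,0],[56,-1,13,0,0],[56,0,0,0,0],[56,0,0,0,0],[56,0,0,0,0]]'
python3 go.py 452 -139.5 46.7 -29.5
```

```text
time_s: 20.3
ee_pos: [0.6453, 0.1147, 0.1406]
tool_rot: [-0.001, 0.968, -0.252, 0.003]
force: [0.0, -0.8, 0.2]
opening: 0.0618
gripper_force: 29.9
time_s: 21.13
ee_pos: [0.4851, -0.0896, 0.1352]
tool_rot: [-0.0, 0.968, -0.252, -0.001]
force: [0.3, -1.1, -1.5]
opening: 0.0616
gripper_force: 29.9
time_s: 21.63
ee_pos: [0.4519, -0.1388, 0.136]
tool_rot: [-0.0, 0.968, -0.252, -0.0]
force: [-0.2, 0.5, -1.1]
opening: 0.0617
gripper_force: 29.9
t 21.6 tcp [ 451.9 -138.8  136. ] phi -29.2 open 61.7 gf 29.9 tool [ 0.5  0.6 89.3] twist 0.004
```

```bash
python3 -m handwheel '[[56,0,0,15,0],[56,0,0,25,0],[56,0,0,20,0],[56,0,0,15,0],[56,0,0,8,0],[56,0,0,3,0],[56,0,0,0,0],[56,0,0,0,0]]'
python3 -m handwheel '[[56,0,0,1,0],[56,0,0,0,0],[56,0,0,0,0]]'
python3 -m handwheel '[[56,0,0,1,0],[56,0,0,0,0]]'
python3 go.py 452 -139.5 46.7 -29.5
```

```text
time_s: 22.3
ee_pos: [0.4527, -0.1393, 0.0512]
tool_rot: [0.0, 0.968, -0.252, 0.0]
force: [-0.3, -0.5, -1.0]
opening: 0.0618
gripper_force: 29.9
time_s: 22.55
ee_pos: [0.4526, -0.1396, 0.0503]
tool_rot: [0.0, 0.968, -0.252, 0.001]
force: [0.4, -0.7, -1.4]
opening: 0.0617
gripper_force: 29.9
time_s: 22.72
ee_pos: [0.4521, -0.1395, 0.0487]
tool_rot: [0.0, 0.968, -0.252, 0.0]
force: [0.7, 0.0, -1.2]
opening: 0.0622
gripper_force: 29.9
t 22.7 tcp [ 452.1 -139.5   48.7] phi -29.2 open 62.2 gf 29.9 tool [-0.1  0.1  2. ] twist 0.005
```

```bash
python3 -m handwheel '[[56,0,0,1,0],[56,0,0,0,0],[56,0,0,0,0]]'
python3 -m handwheel '[[56,0,0,1,0],[56,0,0,0,0]]'
```

```text
time_s: 22.97
ee_pos: [0.4519, -0.1393, 0.0474]
tool_rot: [-0.0, 0.968, -0.252, -0.0]
force: [0.9, -0.3, -1.3]
opening: 0.0619
gripper_force: 29.9
time_s: 23.13
ee_pos: [0.4522, -0.1394, 0.0467]
tool_rot: [0.0, 0.968, -0.252, 0.0]
force: [-0.3, -0.0, -0.7]
opening: 0.0615
gripper_force: 29.9
```

```bash
python3 -m handwheel '[[56,0,0,1,0],[56,0,0,0,0],[56,0,0,0,0]]'
python3 -m handwheel '[[65,0,0,0,0],[72,0,0,0,0],[80,0,0,0,0],[87,0,0,0,0],[87,0,0,0,0],[87,0,0,0,0],[87,0,0,0,0]]'
python3 -m handwheel '[[87,0,0,-10,0],[87,0,0,-20,0],[87,0,0,-25,0],[87,0,0,-25,0],[87,0,0,-20,0],[87,0,0,0,0]]' 
python3 -m handwheel '[[87,0,0,0,-0.1],[87,0,0,0,-0.11],[87,0,0,0,-0.11],[87,0,0,0,-0.11],[87,0,0,0,-0.11],[87,0,0,0,-0.11],[87,0,0,0,-0.11],[87,0,0,0,-0.11],[87,0,0,0,-0.11],[87,0,0,0,-0.05]]' 
python3 -m handwheel '[[87,0,0,0,0],[87,0,0,0,0]]' 
python3 go.py 521.6 349.8 146 30
```

```text
time_s: 23.38
ee_pos: [0.4522, -0.1394, 0.0466]
tool_rot: [0.0, 0.968, -0.252, -0.0]
force: [-3.9, 0.7, 10.3]
opening: 0.0619
gripper_force: 29.9
time_s: 23.97
ee_pos: [0.452, -0.1393, 0.0454]
tool_rot: [-0.0, 0.968, -0.252, -0.0]
force: [-0.1, -0.3, -0.0]
opening: 0.0861
gripper_force: 0.0
time_s: 24.47
ee_pos: [0.455, -0.1408, 0.1512]
tool_rot: [0.001, 0.968, -0.252, 0.004]
force: [0.4, 0.4, 0.6]
opening: 0.087
gripper_force: 0.0
time_s: 25.3
ee_pos: [0.4517, -0.1392, 0.1453]
tool_rot: [-0.0, 0.966, 0.26, -0.0]
force: [-0.6, -0.5, 0.1]
opening: 0.0868
gripper_force: 0.0
time_s: 25.47
ee_pos: [0.4518, -0.1392, 0.1454]
tool_rot: [-0.0, 0.967, 0.256, -0.0]
force: [0.4, -0.3, -0.1]
opening: 0.0869
gripper_force: 0.0
t 25.5 tcp [ 451.8 -139.2  145.4] phi 29.7 open 86.9 gf 0.0 tool [ 302.8 -390.3   -0.6] twist -0.006
```

```bash
python3 -m handwheel '[[87,17,-22,0,0],[87,17,-22,0,0],[87,17,-22,0,0],[87,17,-22,0,0],[87,17,-22,0,0],[87,17,-22,0,0],[87,17,-22,0,0],[87,17,-22,0,0],[87,17,-22,0,0],[87,17,-22,0,0]]' 
python3 -m handwheel '[[87,17,-22,0,0],[87,17,-22,0,0],[87,17,-22,0,0],[87,17,-22,0,0],[87,17,-22,0,0],[87,17,-22,0,0],[87,17,-22,0,0],[87,14,-16,0,0],[87,0,0,0,0],[87,0,0,0,0]]' 
python3 -m handwheel '[[87,0,0,10,0],[87,0,0,10,0],[87,0,0,0,0],[87,0,0,0,0]]' 
python3 -c "
from h import *
snap('wrist','w4.png')"
python3 go.py 521.6 349.8 14 30
```

```text
time_s: 26.3
ee_pos: [0.4902, 0.1375, 0.1455]
tool_rot: [0.0, 0.967, 0.256, -0.0]
force: [0.2, 0.3, -0.0]
opening: 0.0866
gripper_force: 0.0
time_s: 27.13
ee_pos: [0.5209, 0.3503, 0.145]
tool_rot: [0.0, 0.966, 0.257, -0.0]
force: [0.1, 0.5, 0.4]
opening: 0.0872
gripper_force: 0.0
time_s: 27.47
ee_pos: [0.5203, 0.3482, 0.1238]
tool_rot: [0.0, 0.967, 0.256, -0.002]
force: [0.6, -0.9, 1.1]
opening: 0.087
gripper_force: 0.0
t 27.5 tcp [520.9 348.6 124.7] phi 29.7 open 86.7 gf 0.0 tool [  1.4  -0.7 110.7] twist -0.005
```

View pics/w4.png

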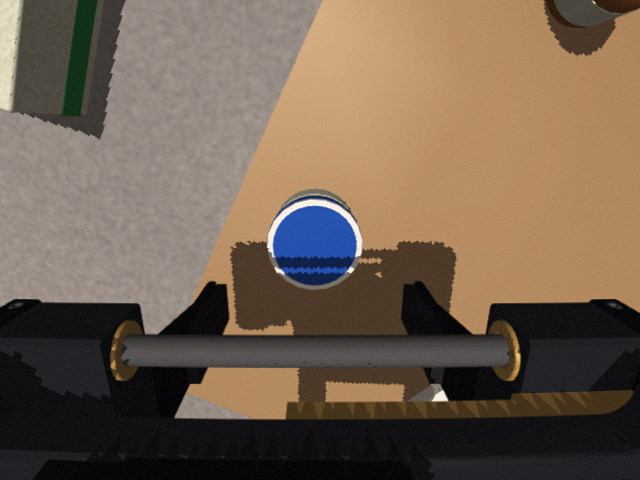

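The wide pot at (314,243) is centred between the fingers (225 and 405). Descending to grip.

```bash
python3 -m handwheel '[[87,0.5,0,20,0],[87,0,0,25,0],[87,0,0,25,0],[87,0,0,20,0],[87,0,0,10,0],[87,0,0,6,0],[87,0,0,0,0],[87,0,0,0,0]]' 
python3 go.py 521.6 349.8 14 30
python3 -m handwheel '[[87,0,0,2,0],[80,0,0,0,0],[72,0,0,0,0],[60,0,0,0,0],[60,0,0,0,0],[60,0,0,0,0],[60,0,0,0,0],[60,0,0,0,0],[60,0,0,0,0],[60,0,0,0,0]]' 30
python3 go.py 525 -337 116 30
```

```text
time_s: 28.18
ee_pos: [0.5225, 0.3502, 0.0206]
tool_rot: [-0.0, 0.966, 0.257, 0.001]
force: [1.3, 0.1, -0.1]
opening: 0.0869
gripper_force: 0.0
t 28.2 tcp [522.5 350.2  20.6] phi 29.8 open 86.9 gf 0.0 tool [-1.  -0.1  6.6] twist -0.004
time_s: 29.02
ee_pos: [0.522, 0.35, 0.018]
tool_rot: [-0.0, 0.966, 0.257, 0.0]
force: [-1.5, -1.5, 3.8]
opening: 0.0654
gripper_force: 30.0
t 29.0 tcp [522. 350.  18.] phi 29.8 open 65.4 gf 30.0 tool [-338.6  597.7  -98.1] twist -0.004
```

```bash
python3 -m handwheel '[[60,0,0,-5,0],[60,0,0,-15,0],[60,0,0,-25,0],[60,0,0,-25,0],[60,0,0,-25,0],[60,0,0,-20,0],[60,0,0,-10,0],[60,0,0,0,0]]' 
python3 -m handwheel '[[60,-7,12,0,0],[60,-11,20,0,0],[60,-15,26,0,0],[60,-15,26,0,0],[60,-15,26,0,0],[60,-15,26,0,0],[60,-15,26,0,0],[60,-15,26,0,0],[60,-15,26,0,0],[60,-15,26,0,0]]'
python3 -m handwheel '[[60,-15,26,0,0],[60,-15,26,0,0],[60,-15,26,0,0],[60,-15,26,0,0],[60,-15,26,0,0],[60,-15,26,0,0],[60,-15,26,0,0],[60,-15,26,0,0],[60,-15,26,0,0],[60,0,0,0,0]]'
python3 go.py 525 -337 43 30
```

```text
time_s: 29.68
ee_pos: [0.5232, 0.3507, 0.1454]
tool_rot: [-0.001, 0.966, 0.257, 0.002]
force: [0.8, -0.6, -1.7]
opening: 0.0653
gripper_force: 30.0
time_s: 30.52
ee_pos: [0.5189, 0.071, 0.14]
tool_rot: [-0.0, 0.966, 0.257, -0.002]
force: [1.2, 0.2, -1.5]
opening: 0.0654
gripper_force: 30.0
time_s: 31.35
ee_pos: [0.5182, -0.202, 0.1403]
tool_rot: [0.0, 0.967, 0.255, -0.002]
force: [-0.4, 0.3, -1.9]
opening: 0.0654
gripper_force: 30.0
t 31.4 tcp [ 518.2 -202.   140.3] phi 29.6 open 65.4 gf 30.0 tool [-60.3 120.9  97.5] twist -0.008
```

```bash
python3 -m handwheel '[[60,-8,15,0,0],[60,-12,24,0,0],[60,-12,25,0,0],[60,-12,25,0,0],[60,-10,20,0,0],[60,-6,12,0,0],[60,0,0,0,0],[60,0,0,0,0]]'
python3 -m handwheel '[[60,0,0,12,0],[60,0,0,20,0],[60,0,0,20,0],[60,0,0,18,0],[60,0,0,12,0],[60,0,0,8,0],[60,0,0,0,0],[60,0,0,0,0]]'
python3 go.py 525 -337 43 30
```

```text
time_s: 32.02
ee_pos: [0.5271, -0.3314, 0.1408]
tool_rot: [-0.001, 0.967, 0.256, -0.001]
force: [0.1, 0.1, -1.6]
opening: 0.0654
gripper_force: 30.0
time_s: 32.68
ee_pos: [0.5283, -0.3314, 0.0524]
tool_rot: [-0.0, 0.966, 0.257, -0.0]
force: [-0.0, -0.5, -2.0]
opening: 0.0657
gripper_force: 30.0
t 32.7 tcp [ 528.3 -331.4   52.4] phi 29.8 open 65.7 gf 30.0 tool [-5.6  3.3  9.4] twist -0.003
```

```bash
python3 -m handwheel '[[60,-5.5,3,4,0],[60,0,0,2,0],[60,0,0,0,0],[60,0,0,0,0]]'
python3 -m handwheel '[[60,0,0,1,0],[60,0,0,0,0],[60,0,0,0,0]]'
python3 -m handwheel '[[60,0,0,1,0],[60,0,0,0,0],[60,0,0,0,0]]'
python3 go.py 525 -337 43 30
```

```text
time_s: 33.02
ee_pos: [0.525, -0.3377, 0.047]
tool_rot: [0.0, 0.966, 0.257, 0.0]
force: [-0.2, 0.4, -1.7]
opening: 0.0654
gripper_force: 30.0
time_s: 33.27
ee_pos: [0.525, -0.3373, 0.0456]
tool_rot: [0.0, 0.966, 0.257, 0.0]
force: [0.5, 0.3, -1.9]
opening: 0.0653
gripper_force: 30.0
time_s: 33.52
ee_pos: [0.5249, -0.3372, 0.0444]
tool_rot: [-0.0, 0.966, 0.257, -0.0]
force: [-0.7, 0.1, -2.3]
opening: 0.0653
gripper_force: 30.0
t 33.5 tcp [ 524.9 -337.2   44.4] phi 29.8 open 65.3 gf 30.0 tool [ 0.1 -0.1  1.4] twist -0.004
```

```bash
python3 -m handwheel '[[60,0,0,1,0],[60,0,0,0,0],[60,0,0,0,0]]'
python3 -m handwheel '[[60,0,0,0.5,0],[60,0,0,0,0],[60,0,0,0,0]]'
```

```text
time_s: 33.77
ee_pos: [0.5251, -0.3374, 0.044]
tool_rot: [0.0, 0.966, 0.257, 0.0]
force: [-1.4, 1.1, 2.7]
opening: 0.0653
gripper_force: 30.0
time_s: 34.02
ee_pos: [0.5251, -0.3373, 0.044]
tool_rot: [0.0, 0.966, 0.257, 0.0]
force: [-3.0, 2.7, 4.9]
opening: 0.0652
gripper_force: 30.0
```

The pot has touched the pan. I release it, rise, move aside and check.

```bash
python3 -m handwheel '[[60,0,0,-0.5,0],[67,0,0,0,0],[74,0,0,0,0],[82,0,0,0,0],[87,0,0,0,0],[87,0,0,0,0],[87,0,0,0,0]]'
python3 -m handwheel '[[87,0,0,-10,0],[87,0,0,-20,0],[87,0,0,-25,0],[87,0,0,-25,0],[87,0,0,-25,0],[87,0,0,-25,0],[87,0,0,0,0],[87,0,0,0,0]]'
python3 -m handwheel '[[87,-15,20,0,0],[87,-20,25,0,0],[87,-20,25,0,0],[87,-20,25,0,0],[87,-20,25,0,0],[87,-20,20,0,0],[87,-10,10,0,0],[87,0,0,0,0],[87,0,0,0,0]]'
python3 -c "
from h import *
snap('top','top0.png');snap('scene','s3.png')"
sed -i '/^band/d;/^for n/,$d' m.py
cat >> m.py <<'E'
band('case',252,305,30,.036,.05)
band('jar',382,290,34,.073,.088)
band('spot',380,199,30,.075,.095)
band('wpot',477,255,35,.068,.085)
band('openpot',319,239,20,.045,.06)
E
python3 m.py
```

```text
time_s: 34.6
ee_pos: [0.5249, -0.3373, 0.0434]
tool_rot: [-0.0, 0.966, 0.257, -0.0]
force: [0.2, -0.4, 0.3]
opening: 0.0853
gripper_force: 0.0
time_s: 35.27
ee_pos: [0.5262, -0.3383, 0.1767]
tool_rot: [0.002, 0.966, 0.257, 0.002]
force: [-0.2, -0.2, 0.2]
opening: 0.0868
gripper_force: 0.0
time_s: 36.02
ee_pos: [0.4903, -0.5289, 0.172]
tool_rot: [-0.001, 0.967, 0.256, -0.0]
force: [0.5, 0.2, -0.4]
opening: 0.0869
gripper_force: 0.0
cam [ 0.42636437 -0.01522902  1.13408946] desk -7.090634607020974e-05
case 396 med z 42.8 mean [421.3 124.8] rect [array([421.2, 125.1]), array([28.8, 54.5]), np.float64(78.9)] circ [array([420.6, 124.2]), np.float64(29.4)]
jar 1027 med z 79.7 mean [ 452.2 -139.1] rect [array([ 451.7, -139.5]), array([62.1, 62.3]), np.float64(62.5)] circ [array([ 451.3, -139.6]), np.float64(43.3)]
spot 277 med z 84.0 mean [ 639.6 -136.7] rect [array([ 640.1, -136.9]), array([34.8, 35.1]), np.float64(43.4)] circ [array([ 639.9, -136.9]), np.float64(18.1)]
wpot 883 med z 75.4 mean [ 524.3 -334.6] rect [array([ 524.8, -335.5]), array([63.5, 64.7]), np.float64(30.2)] circ [array([ 524. , -335.3]), np.float64(33.2)]
openpot 164 med z 52.9 mean [556. -12.] rect [array([554.2, -11.4]), array([53.9, 54.5]), np.float64(90.0)] circ [array([553.8, -12.2]), np.float64(27.7)]
```

View pics/top0.png

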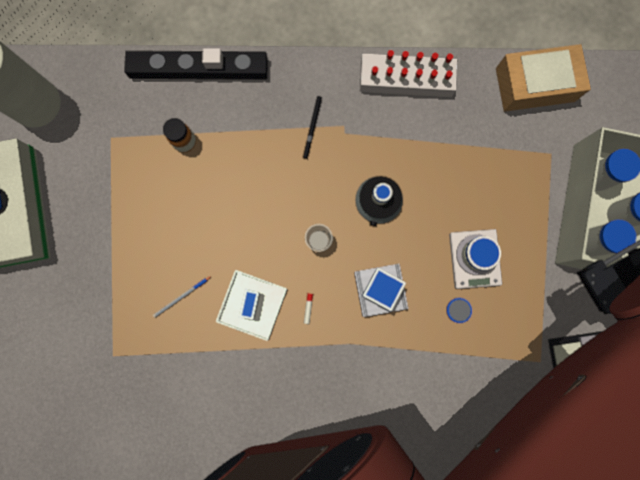

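View pics/s3.png

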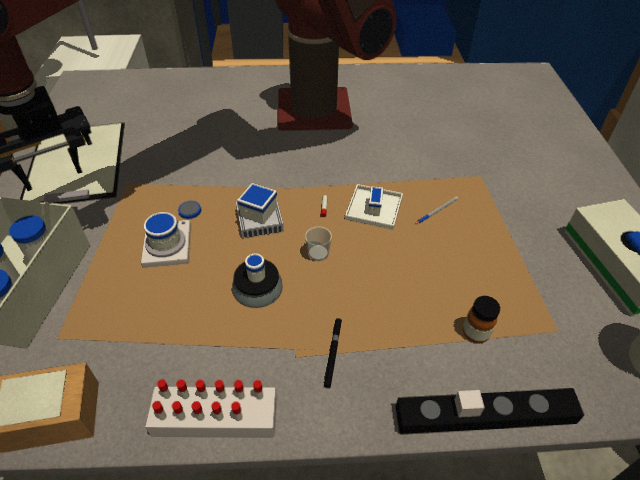

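All four containers stand on their stations within about 2 mm of centre, at the right heights. In the top view that is the case (252,305), jar (384,289), small pot (382,192) and wide pot (483,253). The open pot hasn't moved, and the gripper is clear with zero force.

```bash
python3 -c "
from h import *
print(workorder.sign_off())"
```

```text
the job is handed in; nothing more can be done
None
```

The job is handed in: all four containers stand upright on their own stations, each about 2 mm or less off centre by the last overhead image, and the open pot hasn't moved; sign-off returned no verdict.

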